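# Take the smoked window bezel off its keyhole screw

## Task

Take the smoked plastic window bezel off the headed screw it hangs on by its keyhole (lift it until the wide part of the keyhole is over the screw head, then pull it off) and stand it upright in the middle of the cork pad. The plastic is brittle: grip it lightly (30 N is plenty, never over 80 N), do not force it against the screw or the pad, do not let it drop, and leave the other things on the bench where they are.

Things in the scene. Friction and masses are not known exactly. Their poses are not given: they have to be found in the camera images.
- hanger: Plywood hanger fixed to the bench: upright post (46 mm wide, 18 mm thick, top 185 mm above the bench) on a base plate 120 x 110 x 18 mm, reaching 50 mm behind to 70 mm ahead of the origin. Origin on the bench below the middle of the post's front face; z up, +x straight out of that face: the way the bezel is pulled off (away from the robot, within 40 degrees).
- screw_head (a point): Middle of the outer face of the brass screw head, 167 mm above the bench and 11.5 mm out from the post's front face. Head 18 mm in diameter, 5 mm thick; behind it a shank 6 mm in diameter and 6.5 mm long. Axes like the hanger's.
- bezel_center (a point): Centre of the smoked brown plastic bezel, a hollow box 36 mm deep (x), 56 mm wide (y), 84 mm high (z), 0.09 to 0.16 kg, window on its +x side. It hangs upright, back against the post, axes like the hanger's, underside 100 mm above the bench. Its plain sides (the 56 mm width) overhang the post by 5 mm each and are free to grip from above near the top.
- keyhole (a point): Centre of the keyhole's wide hole, 30 mm across (eight-sided), in the bezel's 4 mm back plate (on its back face). From it a slot 12 mm wide runs up; its top end rests on the shank, 22 mm above this point. Raise the bezel 22 mm (5 mm either way will do) to bring the hole over the head, then pull it over 12 mm straight out to be free.
- pad: Cork pad fixed on the bench, 150 x 150 mm, 4 mm thick. Origin at the centre of its underside, x and y along its edges. The bezel is to stand in the middle of it on its lower edge, facing any way.
There are look-alikes about, which are no part of the job. What is meant by the part that bears bezel_center is not red, and is the larger of those in its own colour.

How it is judged (in metres and radians):
On the way:
1. the bezel is off the screw: its back at least 27 mm in front of the post and still held up (x of bezel_center in the frame of hanger above 0.045 m and height (world z) of bezel_center above 0.09 m), for 0.1 s.
At the end, for the whole second after the job is handed in: The bezel stands upright (within 0.1 rad) on its lower edge on the cork pad, its centre within 40 mm of the pad's centre, released and at rest (horizontal distance between bezel_center and pad below 0.04 m and height (world z) of bezel_center between 0.041 and 0.051 m and angle between bezel_center's own z axis and vertical below 0.1 rad and linear speed of bezel below 0.02 m/s and contact force between bezel and the fingers below 0.1 N); the robot touches nothing.
It fails at once if the bezel is squeezed with more than 80 N (contact force between bezel and the fingers above 160 N).
It fails at once if the bezel is forced against the hanger or screw with more than 60 N (contact force between bezel and hanger above 60 N).
It fails at once if the bezel is pressed on the pad with more than 60 N (contact force between bezel and pad above 60 N).
It fails at once if the bezel is dropped (falls freely more than about 20 mm) (contact force between bezel and the fingers below 0.05 N and linear speed of bezel above 0.6 m/s).
It fails at once if something else on the bench is moved by more than 30 mm (distance of any of case_frame, resistor_pack, keypad, screwdriver, screw_jar, parts_tray, brush from where it was at the start of the episode above 0.03 m).
It also fails if it takes over 42 s, if anything falls off the work surface, if the arm or the gripper's body presses on something with over 40 N, if the wrist force passes 120 N, or if a joint passes its speed limit or range.

## Robot

A 6-joint arm with a two-finger parallel gripper is mounted at the origin on the work surface. World frame = base frame: x ahead of the robot, y to its left, z up, the work surface at z = 0. Lengths are in mm, angles in rad, forces in N, time in s.
With the tool pointing down it reaches from about 350 to 775 mm from the base axis. Payload 7.3 kg.
Tool frame: the origin (TCP) lies at the very end of the fingers, on their centre line; the grasp point (between the pads) lies 19 mm behind it; x points along the fingers, y is the direction in which the jaws open and shut, and the axes are right-handed (so a half turn about x gives the same grasp; the last joint's range is limited). The gripper opens to 92 mm and grips with 3 to 60 N. Pads are 19 mm wide; open, the fingers measure 130 mm over their backs; the gripper's body (75 mm by 190 mm) begins 47 mm behind the grasp point.
Start: joints at [1.048, 0.342, 1.524, -0, 1.275, -0.146], TCP at [193.159, 488.195, 226.741] pointing down, gripper open.
Joint ranges: [-2.53, 2.53], [-0.77, 2.02], [0.04, 2.7], [-1, 4.14], [0.28, 2.66], [-3.11, 3.11]. Speed limits (rad/s): [2.57, 2.57, 3.14, 3.14, 3.14, 3.14].

## Interface

Orientations are given as [roll, pitch, yaw] about the fixed x, y, z axes, in that order (R = Rz(yaw) Ry(pitch) Rx(roll)).
In Python, from plant import sensors, capture, bot gives the robot as it stands.
- The arm moves only by the shell command python3 -m crank 'ROWS' [OPENING]. ROWS is JSON, a list of rows, each an object of numbers: "dx", "dy", "dz": the shift along the tool's x, y, z in cm; "spin": the turn about the tool's x in rad. A call has 1 to 20 rows; each row is the pose to reach, as a shift and turn from the pose commanded when the call began, along the tool's axes at that moment; what a row does not reach only later rows make up. A row lasts 1/12 s, in which the tool goes at most 41.7 mm and 7.16 degrees, less where a joint would pass 70% of its speed; a pose out of reach is approached as far as the arm can. A call with a gripper value outside its range is refused whole. OPENING is the opening in per cent of the stroke, from 0 (shut) to 100 (fully open), set as the call begins (- or left out, the last holds). The fingers move at their own pace and stop on an object; the grip force is fixed at half the most. Time passes only in rows, so rows that repeat a pose let the fingers close. It gives the time, the measured TCP pose, the force and the opening at its end, in the units of the state.
- sensors.get_obs(): the state, without advancing time (a new reading comes with each control period).
- capture(name): name is "scene" or "top" or "wrist"; returns a dict with "frame" (400x640x3 uint8, blue, green, red), "vfov" (degrees; the focal length in pixels is half the picture's height over the tangent of half this angle, whatever the lens; pixels are square), "cx", "cy" (the principal point, pixels), "view" (4x4, takes a point from world to camera coordinates); the wrist camera has in their place "mount" (4x4, takes a point from camera to tool coordinates, whose origin is the TCP and whose axes are the tool frame's). Camera axes: x right, y down, z forward; pixel columns grow to the right and rows downward; lengths in mm; the calibration is good to about 2 mm. A picture is of the moment at which its call begins: read the wrist's pose just before it. There is no depth.
- bot.close_job(): hands the job in, once; it reports no verdict.
The state is a dict: "time": time; "joint_positions": joint angles; "dq": joint speeds; "tau": joint torques, N m; "tool_pos": TCP position; "tcp_rot": TCP orientation; "contact_force": force on the tool from outside, world axes, zero at the start; "moment": the same for the moment, N m; "grip_width": finger opening in mm.
Only numpy, scipy, OpenCV 4.12 (cv2) and the standard library are available. Lean on these libraries where they do the work, as an engineer would, in place of code of your own. Each camera call takes 0.05 s, during which the arm holds its last target.

## Working session

There is one attempt and no reset: what is moved stays moved. The work goes in short steps, Python scripts to look and compute and a shell command to move; the robot and the scene stay as the last step left them, time stands still between calls to the robot, and variables do not carry over. Pictures are saved under pics/ and viewed, and the job is handed in when it is done.

```bash
ls; mkdir -p pics; python3 - <<'E'
from plant import sensors, capture, bot
import cv2,numpy as np,pickle
print(sensors.get_obs())
for n in ["scene","top","wrist"]:
    c=capture(n); cv2.imwrite(f"pics/{n}0.png",c["frame"]); pickle.dump(c,open(f"{n}0.pkl","wb"))
    print(n,{k:(np.round(v,3).tolist() if hasattr(v,'tolist') else v) for k,v in c.items() if k!="frame"})
E
```

```text
pics
{'time': 0.0, 'joint_positions': array([ 1.04800270e+00,  3.42697384e-01,  1.52499350e+00,  2.45103619e-05,
        1.27534017e+00, -1.45983703e-01]), 'dq': array([ 2.57477788e-03, -8.18425717e-04, -4.06349456e-05, -7.70768144e-04,
        8.47181379e-04,  1.99049940e-03]), 'tau': array([ 1.11360721e-03, -4.31242275e+01, -2.44226611e+01,  7.17166322e-02,
        5.59272291e-02, -1.44762357e-04]), 'tool_pos': array([192.9509472 , 487.85150026, 226.06629533]), 'tcp_rot': array([-1.73307308,  1.56935773, -2.10989016]), 'contact_force': array([-0.00741317, -0.24097039, -0.18245594]), 'moment': array([-0.02383849,  0.03927722, -0.05248513]), 'grip_width': 91.96836957838839}
scene {'vfov': 55.13585730712306, 'cx': 315.25977163862433, 'cy': 200.53592061779526, 'view': [[-0.245, 0.97, 0.008, 159.866], [0.624, 0.164, -0.764, -244.553], [-0.743, -0.182, -0.645, 1277.613], [0.0, 0.0, 0.0, 1.0]]}
top {'vfov': 54.48040755519818, 'cx': 316.66058250916757, 'cy': 195.80195418818175, 'view': [[0.144, -0.99, -0.003, -101.799], [-0.966, -0.14, -0.217, 573.841], [0.214, 0.035, -0.976, 782.911], [0.0, 0.0, 0.0, 1.0]]}
wrist {'vfov': 62.63690979720122, 'cx': 316.09507947861493, 'cy': 198.58769199866217, 'mount': [[0.0, -0.29, 0.957, -158.659], [1.0, -0.001, -0.001, -0.666], [0.001, 0.957, 0.29, -79.838], [0.0, 0.0, 0.0, 1.0]]}
```

View pics/scene0.png

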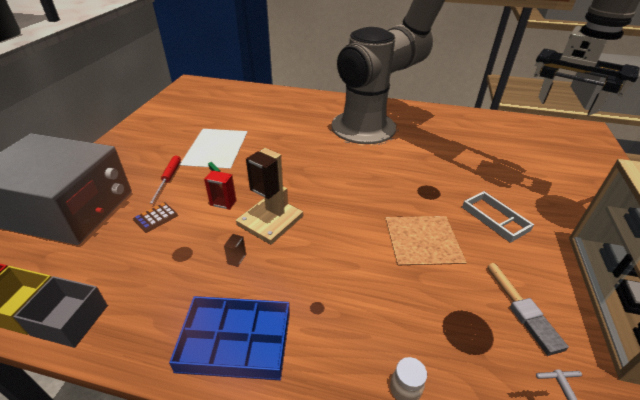

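View pics/top0.png

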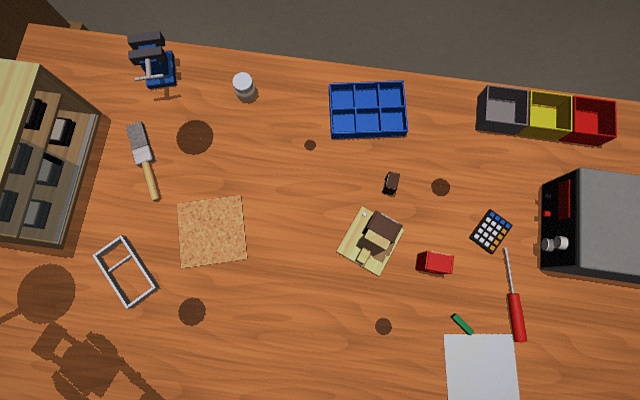

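View pics/wrist0.png

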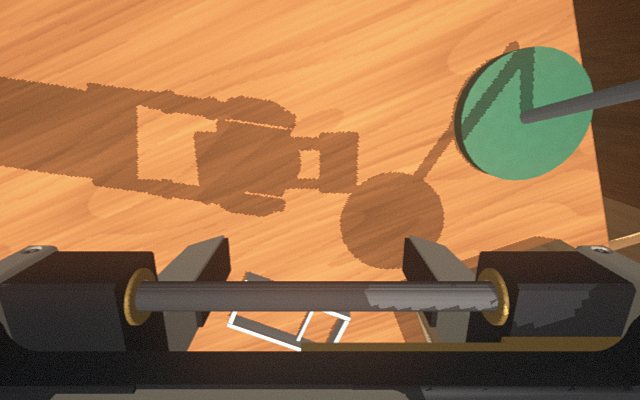

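```bash
python3 - <<'E'
import cv2
a=cv2.imread("pics/top0.png"); cv2.imwrite("pics/top0c.png",cv2.resize(a[160:300,320:460],None,fx=5,fy=4.2*5/4.2,interpolation=cv2.INTER_CUBIC)[:600])
a=cv2.imread("pics/scene0.png"); cv2.imwrite("pics/scene0c.png",cv2.resize(a[140:260,190:340],None,fx=5,fy=5,interpolation=cv2.INTER_CUBIC))
a=cv2.imread("pics/top0.png"); cv2.imwrite("pics/top0p.png",cv2.resize(a[180:280,160:270],None,fx=5,fy=5,interpolation=cv2.INTER_CUBIC))
E
```

```text
(no output)
```

View pics/top0c.png

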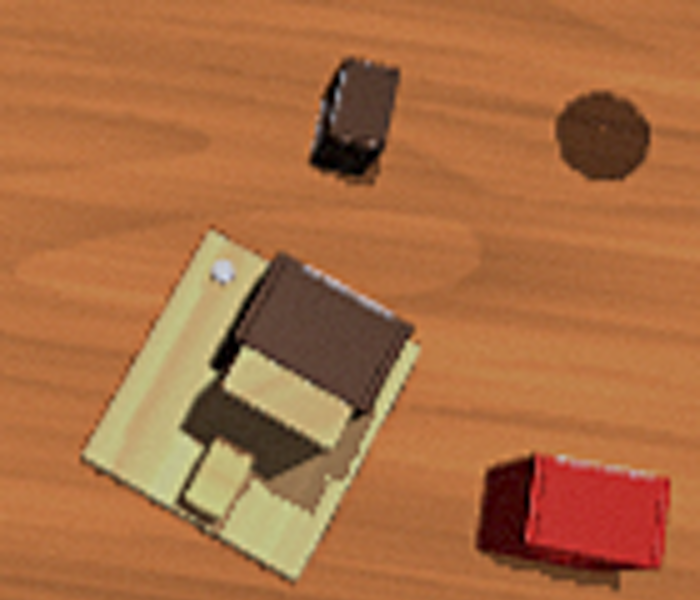

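View pics/scene0c.png

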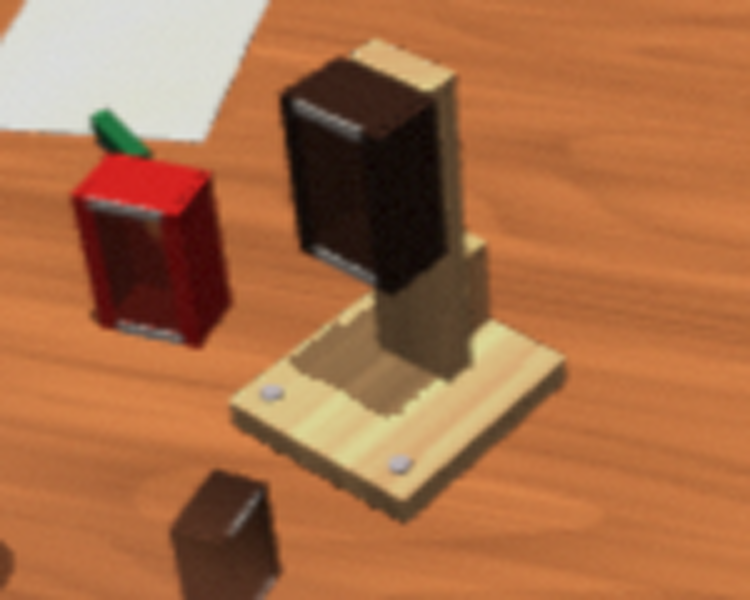

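View pics/top0p.png

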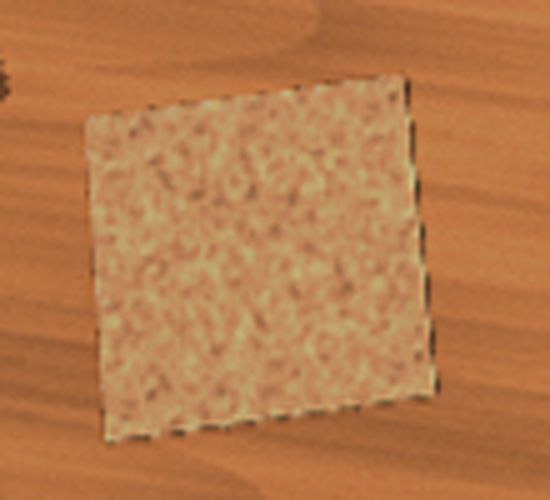

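```bash
cat > h.py <<'E'
import numpy as np,pickle,cv2
def ray(c,u,v,z,pose=None):
    f=200/np.tan(np.radians(c["vfov"])/2)
    d=np.array([(u-c["cx"])/f,(v-c["cy"])/f,1])
    M=np.linalg.inv(c["view"]) if "view" in c else pose@np.array(c["mount"])
    o=M[:3,3]; w=M[:3,:3]@d
    return o+w*(z-o[2])/w[2]
def proj(c,p,pose=None):
    f=200/np.tan(np.radians(c["vfov"])/2)
    M=np.array(c["view"]) if "view" in c else np.linalg.inv(pose@np.array(c["mount"]))
    q=M[:3,:3]@np.array(p)+M[:3,3]
    return np.array([c["cx"]+f*q[0]/q[2],c["cy"]+f*q[1]/q[2]])
E
python3 - <<'E'
from h import *
np.set_printoptions(precision=1,suppress=True)
t=pickle.load(open("top0.pkl","rb")); s=pickle.load(open("scene0.pkl","rb"))
def T(l,z,o=(320,160),c=t): return np.array([ray(c,o[0]+u/5,o[1]+v/5,z) for u,v in l])
def ang(a,b): return np.degrees(np.arctan2((b-a)[1],(b-a)[0]))
b=T([(210,230),(420,343),(297,578),(83,457)],18); print("base",b,b.mean(0)); print([np.linalg.norm(b[i]-b[i-1]) for i in range(4)])
print("dirs",ang(b[3],b[0]),ang(b[2],b[1]),ang(b[1],b[0]),ang(b[2],b[3]))
p=T([(242,345),(355,405),(333,448),(222,393)],185); print("post",p,[np.linalg.norm(p[i]-p[i-1]) for i in range(4)],ang(p[1],p[0]))
z=T([(280,252),(413,325),(365,412),(240,345)],184); print("bez",z,z.mean(0),[np.linalg.norm(z[i]-z[i-1]) for i in range(4)],ang(z[1],z[0]),ang(z[2],z[1]))
pd=T([(88,118),(404,76),(435,394),(107,440)],4,(160,180)); print("pad",pd,pd.mean(0),[np.linalg.norm(pd[i]-pd[i-1]) for i in range(4)],ang(pd[3],pd[0]))
# scene
zs=T([(375,38),(456,75)],185,(190,140),s);print("scene post back",zs)
zs=T([(283,92),(375,133),(440,92),(342,60)],184,(190,140),s);print("scene bez",zs,zs.mean(0))
bs=T([(232,403),(404,505),(566,357)],18,(190,140),s);print("scene base",bs,ang(bs[1],bs[2])) 
P=[(386,218),(448,214),(465,263),(397,265)]
ps=np.array([ray(s,u,v,4) for u,v in P]);print("scene pad",ps,ps.mean(0))
E
```

```text
base [[ 583.6 -122.4   18. ]
 [ 545.7 -222.1   18. ]
 [ 434.6 -178.7   18. ]
 [ 473.4  -78.8   18. ]] [ 509.3 -150.5   18. ]
[np.float64(118.57957000149969), np.float64(106.6809979542756), np.float64(119.2764156287316), np.float64(107.17652914737356)]
dirs -21.592553301223578 -21.35104250970243 69.189138526494 68.81354158364411
post [[ 508.  -124.6  185. ]
 [ 492.2 -167.5  185. ]
 [ 475.6 -161.3  185. ]
 [ 489.6 -119.5  185. ]] [np.float64(19.104301558488558), np.float64(45.734693044750806), np.float64(17.652491198067498), np.float64(44.081475919145625)] 69.79511149736346
bez [[ 544.3 -134.6  184. ]
 [ 524.4 -185.7  184. ]
 [ 490.3 -171.6  184. ]
 [ 508.  -124.   184. ]] [ 516.8 -154.   184. ] [np.float64(37.84219578706475), np.float64(54.819048356057465), np.float64(36.88587150818679), np.float64(50.73149475780241)] 68.64946458804344 -22.475698877924284
pad [[530.7 301.2   4. ]
 [571.5 159.4   4. ]
 [429.1 118.2   4. ]
 [387.8 260.1   4. ]] [479.8 209.7   4. ] [np.float64(148.64697635474326), np.float64(147.53210218683154), np.float64(148.2139323544746), np.float64(147.80475305773058)] 16.02101599148347
scene post back [[ 476.  -159.2  185. ]
 [ 494.7 -116.1  185. ]]
scene bez [[ 524.1 -182.7  184. ]
 [ 542.3 -135.3  184. ]
 [ 507.2 -119.1  184. ]
 [ 494.7 -167.5  184. ]] [ 517.1 -151.2  184. ]
scene base [[ 547.1 -218.    18. ]
 [ 589.2 -118.1   18. ]
 [ 476.1  -75.    18. ]] 159.145903237614
scene pad [[433.2 121.7   4. ]
 [379.8 268.3   4. ]
 [533.3 301.9   4. ]
 [575.8 160.4   4. ]] [480.5 213.1   4. ]
```

```bash
cat >> h.py <<'E'
from scipy.spatial.transform import Rotation as R
def pose(o):
    M=np.eye(4);M[:3,:3]=R.from_euler('xyz',o["tcp_rot"]).as_matrix();M[:3,3]=o["tool_pos"];return M
HX=np.array([np.cos(np.radians(-21.3)),np.sin(np.radians(-21.3)),0]);HY=np.array([-HX[1],HX[0],0])
def plan(target,yaw_dir=None):
    from plant import sensors
    o=sensors.get_obs();M=pose(o)
    print("t",o["time"],"pos",o["tool_pos"],"w",o["grip_width"],"F",o["contact_force"])
    print(np.round(M[:3,:3],4))
    print("tool shift cm",np.round(M[:3,:3].T@(np.array(target)-M[:3,3])/10,2))
    if yaw_dir is not None:
        l=M[:3,:3].T@yaw_dir; print("spin",np.arctan2(l[2],l[1]), "j6",o["joint_positions"][5])
E
python3 - <<'E'
from h import *
plan([517.3,-152.2,240],HY)
plan([517.3,-152.2,240],-HY)
# green disc
from plant import sensors
w=pickle.load(open("wrist0.pkl","rb"));M=pose(sensors.get_obs())
for z in (0,60,120): print(z,ray(w,525,112,z,M),ray(w,390,222,z,M))
E
```

```text
t 0.15 pos [193.00854055 487.91564558 226.20765769] w 91.68358001722815 F [-0.10254749  0.32937243 -0.35744424]
[[-6.000e-04  3.680e-01  9.298e-01]
 [-1.000e-03  9.298e-01 -3.680e-01]
 [-1.000e+00 -1.100e-03 -2.000e-04]]
tool shift cm [ -1.33 -47.59  53.71]
spin -0.005055093170499118 j6 -0.14600417171891955
t 0.15 pos [193.00854055 487.91564558 226.20765769] w 91.68358001722815 F [-0.10254749  0.32937243 -0.35744424]
[[-6.000e-04  3.680e-01  9.298e-01]
 [-1.000e-03  9.298e-01 -3.680e-01]
 [-1.000e+00 -1.100e-03 -2.000e-04]]
tool shift cm [ -1.33 -47.59  53.71]
spin 3.136537560419294 j6 -0.14600417171891955
0 [218.73281922 730.84219904   0.        ] [2.89304180e+02 5.47850475e+02 5.68434189e-14]
60 [203.12573845 697.47972596  60.        ] [262.69556787 543.01500093  60.        ]
120 [187.51865768 664.11725287 120.        ] [236.08695596 538.17952716 120.        ]
```

```bash
python3 -m crank '[{"dx":-0.4,"dy":-1.2,"dz":1.4},{"dx":-1.0,"dy":-3.4,"dz":3.9},{"dx":-1.4,"dy":-5.8,"dz":6.5},{"dx":-1.4,"dy":-8.3,"dz":9.3},{"dx":-1.4,"dy":-10.9,"dz":12.3},{"dx":-1.4,"dy":-13.6,"dz":15.3},{"dx":-1.4,"dy":-16.3,"dz":18.4},{"dx":-1.4,"dy":-19.0,"dz":21.4},{"dx":-1.4,"dy":-21.7,"dz":24.5},{"dx":-1.4,"dy":-24.4,"dz":27.5},{"dx":-1.4,"dy":-27.1,"dz":30.6},{"dx":-1.4,"dy":-29.8,"dz":33.6},{"dx":-1.4,"dy":-32.5,"dz":36.7},{"dx":-1.4,"dy":-35.2,"dz":39.7},{"dx":-1.4,"dy":-37.9,"dz":42.8},{"dx":-1.4,"dy":-40.6,"dz":45.8},{"dx":-1.4,"dy":-43.2,"dz":48.8},{"dx":-1.4,"dy":-45.4,"dz":51.2},{"dx":-1.4,"dy":-47.0,"dz":53.0},{"dx":-1.4,"dy":-47.6,"dz":53.7}]' 100
python3 -m crank '[{},{}]'
python3 - <<'E'
from h import *
from plant import sensors,capture
o=sensors.get_obs();M=pose(o);w=capture("wrist");cv2.imwrite("pics/w1.png",w["frame"]);pickle.dump((w,M),open("w1.pkl","wb"))
plan([517.3,-152.2,240],HY)
f=w["frame"]
c=np.array([517.3,-152.2,0])
for dx,dy,z in [(18,28,184),(18,-28,184),(-18,28,184),(-18,-28,184),(-18,23,185),(-18,-23,185),(-36,23,185),(-36,-23,185)]:
    print((dx,dy,z),proj(w,c+HX*dx+HY*dy+[0,0,z],M))
E
```

```text
t 0.2 pos [193.04534789 487.95748791 226.31501803] w 91.7841583153824 F [ 0.54580621 -0.35870424 -0.76882872]
[[-4.000e-04  3.679e-01  9.298e-01]
 [-8.000e-04  9.298e-01 -3.679e-01]
 [-1.000e+00 -9.000e-04 -1.000e-04]]
tool shift cm [ -1.33 -47.6   53.7 ]
spin -0.005040221329935254 j6 -0.14602147862224982
(18, 28, 184) [-72.97985141 677.26337074]
(18, -28, 184) [-121.56893291  677.28365823]
(-18, 28, 184) [-84.24895874 660.01820296]
(-18, -28, 184) [-134.2155045   660.04760142]
(-18, 23, 185) [-89.7727197  661.48867264]
(-18, -23, 185) [-130.92356484  661.5122863 ]
(-36, 23, 185) [-95.74677725 652.49026077]
(-36, -23, 185) [-137.4908699   652.51793669]invalid input at $[0]: expected keys dx, dy, dz, spin
invalid input at $[0]: expected keys dx, dy, dz, spin
```

View pics/w1.png

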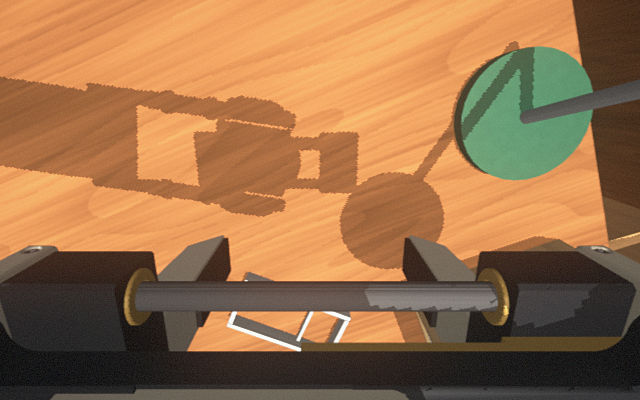

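Both calls were refused because every row needs all four keys, so the arm has not moved. I'll add the missing spin.

```bash
python3 -m crank '[{"dx":-0.4,"dy":-1.2,"dz":1.4,"spin":0},{"dx":-1.0,"dy":-3.4,"dz":3.9,"spin":0},{"dx":-1.4,"dy":-5.8,"dz":6.5,"spin":0},{"dx":-1.4,"dy":-8.3,"dz":9.3,"spin":0},{"dx":-1.4,"dy":-10.9,"dz":12.3,"spin":0},{"dx":-1.4,"dy":-13.6,"dz":15.3,"spin":0},{"dx":-1.4,"dy":-16.3,"dz":18.4,"spin":0},{"dx":-1.4,"dy":-19.0,"dz":21.4,"spin":0},{"dx":-1.4,"dy":-21.7,"dz":24.5,"spin":0},{"dx":-1.4,"dy":-24.4,"dz":27.5,"spin":0},{"dx":-1.4,"dy":-27.1,"dz":30.6,"spin":0},{"dx":-1.4,"dy":-29.8,"dz":33.6,"spin":0},{"dx":-1.4,"dy":-32.5,"dz":36.7,"spin":0},{"dx":-1.4,"dy":-35.2,"dz":39.7,"spin":0},{"dx":-1.4,"dy":-37.9,"dz":42.8,"spin":0},{"dx":-1.4,"dy":-40.6,"dz":45.8,"spin":0},{"dx":-1.4,"dy":-43.2,"dz":48.8,"spin":0},{"dx":-1.4,"dy":-45.4,"dz":51.2,"spin":0},{"dx":-1.4,"dy":-47.0,"dz":53.0,"spin":0},{"dx":-1.4,"dy":-47.6,"dz":53.7,"spin":0}]' 100
python3 -m crank '[{"dx":0,"dy":0,"dz":0,"spin":0},{"dx":0,"dy":0,"dz":0,"spin":0}]'
python3 - <<'E'
from h import *
from plant import sensors,capture
o=sensors.get_obs();M=pose(o);w=capture("wrist");cv2.imwrite("pics/w2.png",w["frame"]);pickle.dump((w,M),open("w2.pkl","wb"))
plan([517.3,-152.2,240],HY)
c=np.array([517.3,-152.2,0])
for dx,dy,z in [(18,28,184),(18,-28,184),(-18,28,184),(-18,-28,184),(-18,23,185),(-18,-23,185),(-36,23,185),(-36,-23,185)]:
    print((dx,dy,z),proj(w,c+HX*dx+HY*dy+[0,0,z],M))
E
```

```text
time: 1.87
tool_pos: [518.2, -155.2, 240.0]
tcp_rot: [-1.708, 1.57, -2.088]
contact_force: [-0.0, -0.3, 0.6]
grip_width: 92.2
time: 2.03
tool_pos: [516.9, -151.4, 240.3]
tcp_rot: [2.741, 1.569, 2.363]
contact_force: [-0.5, -0.1, -0.2]
grip_width: 91.8
t 2.0833 pos [ 516.7499033  -150.79093816  240.52441795] w 92.0871788748957 F [-0.26611786  0.49105807  0.89780401]
[[-9.000e-04  3.674e-01  9.300e-01]
 [ 1.000e-03  9.300e-01 -3.674e-01]
 [-1.000e+00  6.000e-04 -1.200e-03]]
tool shift cm [ 0.05 -0.11  0.1 ]
spin -0.004502589765820879 j6 -1.6213299011069517
(18, 28, 184) [355.83399289 243.26170814]
(18, -28, 184) [277.262763   243.72184484]
(-18, 28, 184) [357.34694481 194.72405072]
(-18, -28, 184) [275.12600109 195.22580318]
(-18, 23, 185) [350.14888741 195.17850879]
(-18, -23, 185) [282.3201947  195.59229141]
(-36, 23, 185) [350.79092929 169.07557151]
(-36, -23, 185) [281.34233013 169.50843165]
```

View pics/w2.png

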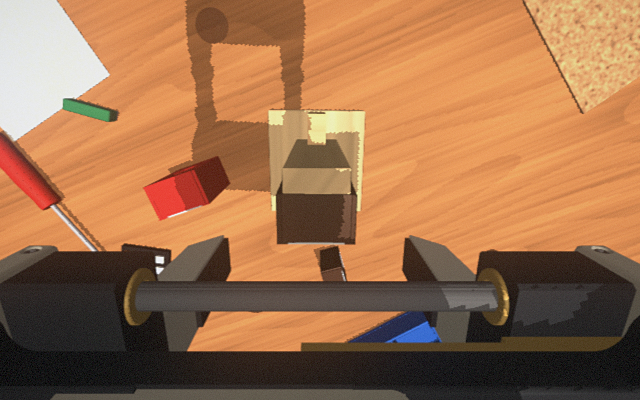

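The wrist view shows the brown bezel on the post at (277–356, 194–243), within a pixel of my prediction. There are three candidates:
- **Brown on the hanger:** top view (382,225)
- **Small brown:** top view (392,183)
- **Red:** top view (435,262)

The hanger one is the larger of the two browns and isn't red, and the crop above confirmed it. I'm lowering onto it now.

```bash
python3 -m crank '[{"dx":0.5,"dy":-0.1,"dz":0.1,"spin":0},{"dx":1.5,"dy":-0.1,"dz":0.1,"spin":0},{"dx":3,"dy":-0.1,"dz":0.1,"spin":0},{"dx":4.5,"dy":-0.1,"dz":0.1,"spin":0},{"dx":6,"dy":-0.1,"dz":0.1,"spin":0},{"dx":7.5,"dy":-0.1,"dz":0.1,"spin":0},{"dx":8.8,"dy":-0.1,"dz":0.1,"spin":0},{"dx":9.6,"dy":-0.1,"dz":0.1,"spin":0},{"dx":9.6,"dy":-0.1,"dz":0.1,"spin":0},{"dx":9.6,"dy":-0.1,"dz":0.1,"spin":0}]'
python3 - <<'E'
from h import *
from plant import sensors,capture
plan([517.3,-152.2,144],HY)
for n in ("wrist","scene"):
    w=capture(n);f=w["frame"];
    if n=="scene": f=cv2.resize(f[110:260,200:360],None,fx=4,fy=4)
    cv2.imwrite(f"pics/{n}3.png",f)
E
```

```text
time: 2.92
tool_pos: [517.7, -152.8, 144.5]
tcp_rot: [2.916, 1.57, 2.54]
contact_force: [1.2, 0.4, 0.0]
grip_width: 91.7
t 2.9167 pos [ 517.71566858 -152.77444036  144.51115564] w 91.7227513042837 F [1.18004673 0.38671747 0.00177989]
[[-6.000e-04  3.674e-01  9.301e-01]
 [ 4.000e-04  9.301e-01 -3.674e-01]
 [-1.000e+00  2.000e-04 -7.000e-04]]
tool shift cm [ 0.05  0.04 -0.06]
spin -0.004449415161314828 j6 -1.6236926508573466
```

View pics/wrist3.png

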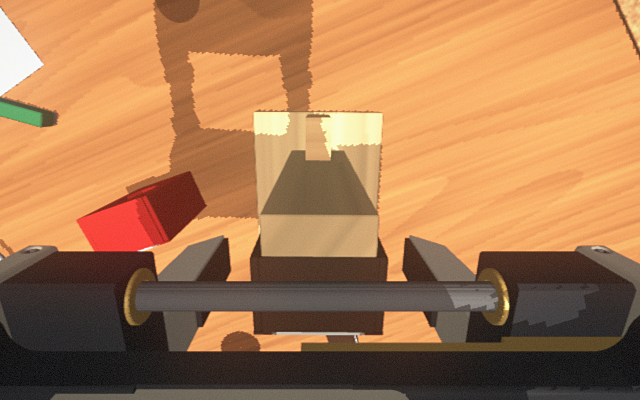

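View pics/scene3.png

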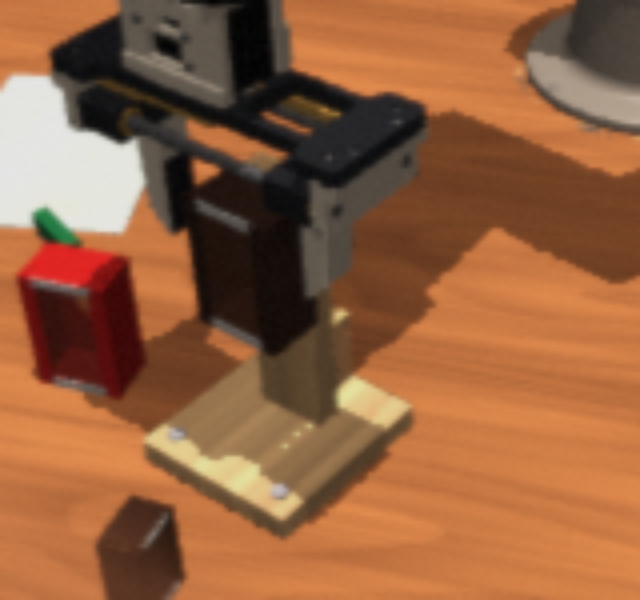

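The bezel sits between the open fingers: bezel x 250–388, fingers 229–405, so it is centred within 2 px. Closing now.

```bash
python3 -m crank '[{"dx":0,"dy":0,"dz":0,"spin":0},{"dx":0,"dy":0,"dz":0,"spin":0},{"dx":0,"dy":0,"dz":0,"spin":0},{"dx":0,"dy":0,"dz":0,"spin":0},{"dx":0,"dy":0,"dz":0,"spin":0},{"dx":0,"dy":0,"dz":0,"spin":0},{"dx":0,"dy":0,"dz":0,"spin":0},{"dx":0,"dy":0,"dz":0,"spin":0},{"dx":0,"dy":0,"dz":0,"spin":0},{"dx":0,"dy":0,"dz":0,"spin":0}]' 30
```

```text
time: 3.85
tool_pos: [518.0, -153.4, 144.8]
tcp_rot: [0.243, 1.571, -0.134]
contact_force: [-0.8, -0.5, 0.2]
grip_width: 55.8
```

```bash
python3 -m crank '[{"dx":-0.1,"dy":0,"dz":0,"spin":0},{"dx":-0.3,"dy":0,"dz":0,"spin":0},{"dx":-0.5,"dy":0,"dz":0,"spin":0},{"dx":-0.7,"dy":0,"dz":0,"spin":0},{"dx":-1.0,"dy":0,"dz":0,"spin":0},{"dx":-1.3,"dy":0,"dz":0,"spin":0},{"dx":-1.6,"dy":0,"dz":0,"spin":0},{"dx":-1.9,"dy":0,"dz":0,"spin":0},{"dx":-2.1,"dy":0,"dz":0,"spin":0},{"dx":-2.2,"dy":0,"dz":0,"spin":0},{"dx":-2.2,"dy":0,"dz":0,"spin":0},{"dx":-2.2,"dy":0,"dz":0,"spin":0}]'
python3 - <<'E'
from h import *
from plant import sensors,capture
plan([518,-153.4,166.8],HY)
for n in ("wrist","scene"):
    w=capture(n);f=w["frame"];
    if n=="scene": f=cv2.resize(f[110:260,200:360],None,fx=4,fy=4)
    cv2.imwrite(f"pics/{n}4.png",f)
E
```

```text
time: 4.85
tool_pos: [517.9, -153.3, 166.8]
tcp_rot: [0.478, 1.571, 0.101]
contact_force: [0.7, -0.5, -1.4]
grip_width: 55.9
t 4.85 pos [ 517.91870335 -153.29480306  166.76862516] w 55.914564637854994 F [ 0.67164033 -0.51692332 -1.36465356]
[[ 2.000e-04  3.679e-01  9.299e-01]
 [ 0.000e+00  9.299e-01 -3.679e-01]
 [-1.000e+00  1.000e-04  2.000e-04]]
tool shift cm [-0.   -0.01  0.01]
spin -0.005030694146748496 j6 -1.6238059285871713
```

View pics/wrist4.png

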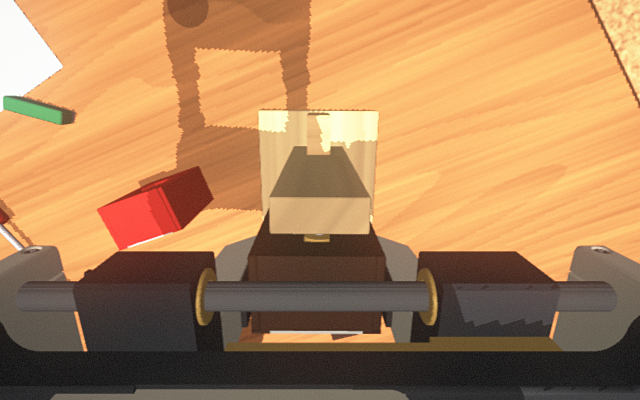

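View pics/scene4.png

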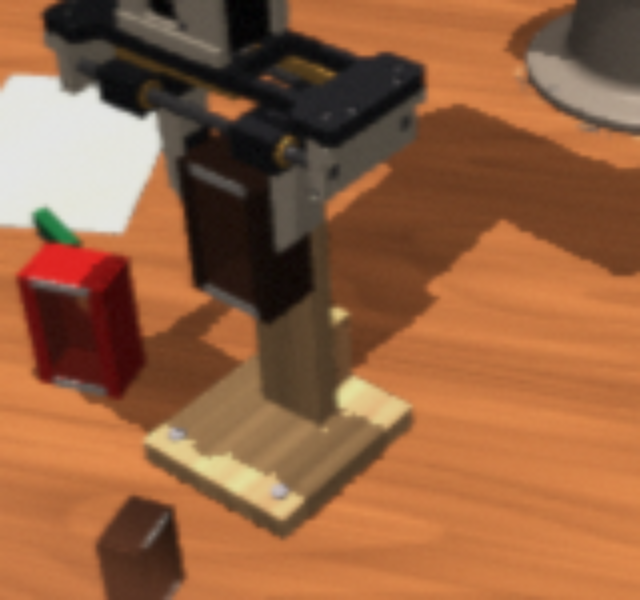

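The lift went as planned: the bezel is up 22 mm, and the brass head shows through the slot at (317,238), centred on it. Pulling out gently.

```bash
python3 -m crank '[{"dx":0,"dy":0,"dz":0.1,"spin":0},{"dx":0,"dy":0,"dz":0.2,"spin":0},{"dx":0,"dy":0,"dz":0.35,"spin":0},{"dx":0,"dy":0,"dz":0.5,"spin":0},{"dx":0,"dy":0,"dz":0.65,"spin":0},{"dx":0,"dy":0,"dz":0.8,"spin":0},{"dx":0,"dy":0,"dz":0.8,"spin":0}]'
```

```text
time: 5.53
tool_pos: [525.6, -156.4, 166.7]
tcp_rot: [0.613, 1.571, 0.236]
contact_force: [-0.8, -0.1, -1.9]
grip_width: 55.7
```

```bash
python3 -m crank '[{"dx":0,"dy":0,"dz":0.2,"spin":0},{"dx":0,"dy":0,"dz":0.4,"spin":0},{"dx":0,"dy":0,"dz":0.7,"spin":0},{"dx":0,"dy":0,"dz":1.0,"spin":0},{"dx":0,"dy":0,"dz":1.5,"spin":0},{"dx":0,"dy":0,"dz":2.2,"spin":0},{"dx":0,"dy":0,"dz":3.0,"spin":0},{"dx":0,"dy":0,"dz":3.8,"spin":0},{"dx":0,"dy":0,"dz":4.5,"spin":0},{"dx":0,"dy":0,"dz":5.0,"spin":0},{"dx":0,"dy":0,"dz":5.2,"spin":0},{"dx":0,"dy":0,"dz":5.2,"spin":0},{"dx":0,"dy":0,"dz":5.2,"spin":0}]'
python3 - <<'E'
from h import *
from plant import sensors,capture
plan([480.5,211,176],HY)
for n in ("wrist","scene"):
    w=capture(n);f=w["frame"];
    if n=="scene": f=cv2.resize(f[110:260,200:360],None,fx=4,fy=4)
    cv2.imwrite(f"pics/{n}5.png",f)
E
```

```text
time: 6.62
tool_pos: [573.6, -175.3, 166.5]
tcp_rot: [2.971, 1.57, 2.595]
contact_force: [0.1, -0.1, -0.8]
grip_width: 55.6
t 6.6167 pos [ 573.55552455 -175.31089001  166.50417952] w 55.63955096066178 F [ 0.08076776 -0.13510457 -0.83151163]
[[-5.000e-04  3.679e-01  9.299e-01]
 [ 3.000e-04  9.299e-01 -3.679e-01]
 [-1.000e+00  1.000e-04 -6.000e-04]]
tool shift cm [ -0.93  32.5  -22.87]
spin -0.005023266087772906 j6 -1.6184533629455453
```

View pics/wrist5.png

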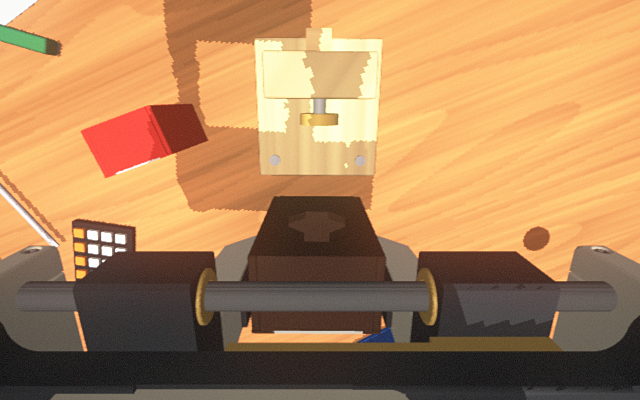

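View pics/scene5.png

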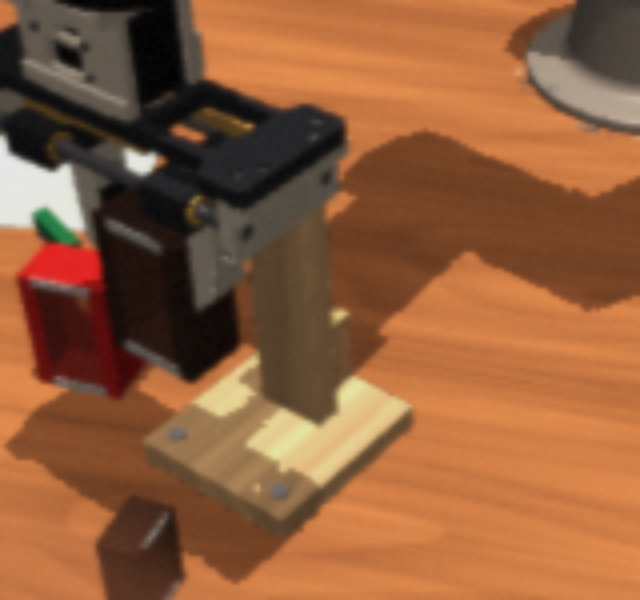

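The bezel is free: its keyhole shows at (322,225) and the empty screw at (318,110). Carrying it to the pad, clearing the post sideways first.

```bash
python3 -m crank '[{"dx":0,"dy":0.6,"dz":0,"spin":0},{"dx":0,"dy":1.8,"dz":0,"spin":0},{"dx":0,"dy":3.6,"dz":0,"spin":0},{"dx":0,"dy":5.8,"dz":0,"spin":0},{"dx":0,"dy":8.0,"dz":-0.3,"spin":0},{"dx":0,"dy":10.3,"dz":-1.0,"spin":0},{"dx":0,"dy":12.4,"dz":-2.3,"spin":0},{"dx":0,"dy":14.5,"dz":-4.0,"spin":0},{"dx":0,"dy":16.5,"dz":-6.0,"spin":0},{"dx":0,"dy":18.5,"dz":-8.1,"spin":0},{"dx":0,"dy":20.5,"dz":-10.2,"spin":0},{"dx":0,"dy":22.5,"dz":-12.4,"spin":0},{"dx":0,"dy":24.5,"dz":-14.6,"spin":0},{"dx":0,"dy":26.5,"dz":-16.8,"spin":0},{"dx":0,"dy":28.5,"dz":-18.9,"spin":0},{"dx":0,"dy":30.2,"dz":-20.6,"spin":0},{"dx":0,"dy":31.5,"dz":-21.9,"spin":0},{"dx":0,"dy":32.3,"dz":-22.7,"spin":0},{"dx":0,"dy":32.5,"dz":-22.9,"spin":0},{"dx":0,"dy":32.5,"dz":-22.9,"spin":0}]'
python3 - <<'E'
from h import *
from plant import sensors,capture
plan([480.3,211,60],HY)
o=sensors.get_obs();M=pose(o)
for n in ("wrist","scene"):
    w=capture(n);f=w["frame"];
    if n=="wrist": print([proj(w,[x,y,4],M).round() for x,y in ((531,301),(573,160),(431,120),(384,264))])
    if n=="scene": f=cv2.resize(f[80:280,360:560],None,fx=3,fy=3)
    cv2.imwrite(f"pics/{n}6.png",f)
E
```

```text
time: 8.38
tool_pos: [480.1, 211.8, 166.9]
tcp_rot: [0.468, 1.57, 0.093]
contact_force: [0.3, -0.0, -1.7]
grip_width: 55.9
t 8.3833 pos [480.12649037 211.83152871 166.86411289] w 55.85045691773276 F [ 0.29815595 -0.03143325 -1.65945892]
[[ 4.000e-04  3.664e-01  9.304e-01]
 [ 0.000e+00  9.304e-01 -3.664e-01]
 [-1.000e+00  2.000e-04  4.000e-04]]
tool shift cm [10.69 -0.07  0.04]
spin -0.00340367970282158 j6 -0.9261530933187561
[array([417., 196.]), array([304., 275.]), array([213., 170.]), array([332.,  66.])]
```

View pics/wrist6.png

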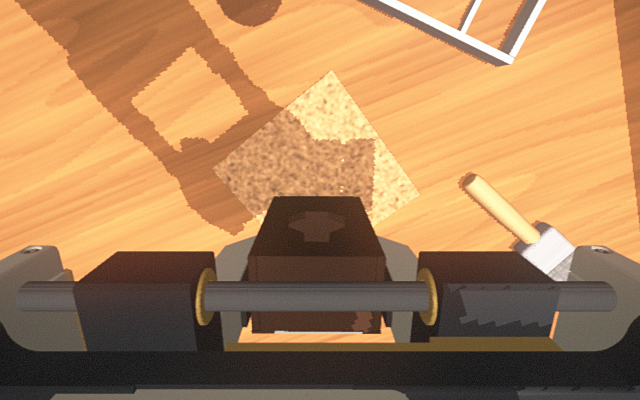

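View pics/scene6.png

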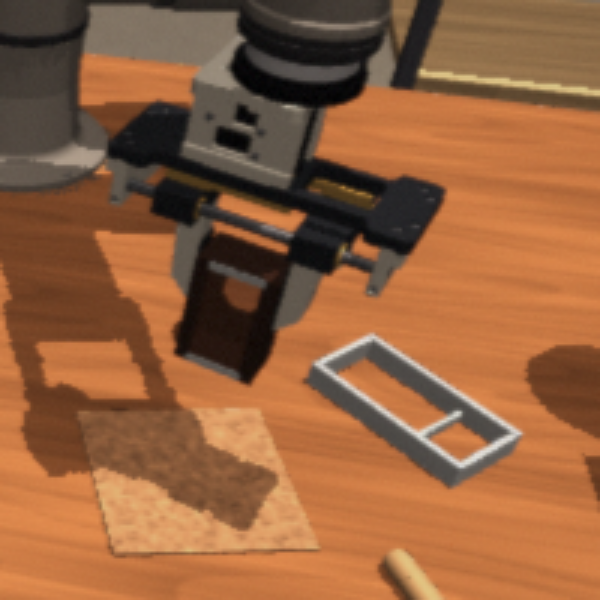

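The wrist view shows the pad corners at (420,196), (213,170) and (332,70), within 4 px of prediction, and no slip in the grip. Lowering to about 6 mm above contact, which I expect at TCP z ≈ 49.

```bash
python3 -m crank '[{"dx":0.4,"dy":0,"dz":0,"spin":0},{"dx":1.2,"dy":-0.1,"dz":0,"spin":0},{"dx":2.4,"dy":-0.1,"dz":0,"spin":0},{"dx":3.7,"dy":-0.1,"dz":0,"spin":0},{"dx":5.0,"dy":-0.1,"dz":0,"spin":0},{"dx":6.3,"dy":-0.1,"dz":0,"spin":0},{"dx":7.6,"dy":-0.1,"dz":0,"spin":0},{"dx":8.8,"dy":-0.1,"dz":0,"spin":0},{"dx":9.8,"dy":-0.1,"dz":0,"spin":0},{"dx":10.5,"dy":-0.1,"dz":0,"spin":0},{"dx":11.0,"dy":-0.1,"dz":0,"spin":0},{"dx":11.2,"dy":-0.1,"dz":0,"spin":0},{"dx":11.2,"dy":-0.1,"dz":0,"spin":0},{"dx":11.2,"dy":-0.1,"dz":0,"spin":0}]'
```

```text
time: 9.65
tool_pos: [480.3, 210.2, 55.1]
tcp_rot: [0.745, 1.57, 0.369]
contact_force: [-0.4, -0.6, -0.7]
grip_width: 56.0
```

```bash
python3 -m crank '[{"dx":0.1,"dy":0,"dz":0,"spin":0},{"dx":0.2,"dy":0,"dz":0,"spin":0},{"dx":0.3,"dy":0,"dz":0,"spin":0},{"dx":0.4,"dy":0,"dz":0,"spin":0},{"dx":0.4,"dy":0,"dz":0,"spin":0}]'
```

```text
time: 10.07
tool_pos: [479.9, 210.2, 50.6]
tcp_rot: [-2.967, 1.571, 2.939]
contact_force: [0.6, -0.7, -2.2]
grip_width: 55.6
```

```bash
python3 -m crank '[{"dx":0.05,"dy":0,"dz":0,"spin":0},{"dx":0.1,"dy":0,"dz":0,"spin":0},{"dx":0.1,"dy":0,"dz":0,"spin":0},{"dx":0.1,"dy":0,"dz":0,"spin":0}]'
```

```text
time: 10.4
tool_pos: [480.0, 210.2, 49.7]
tcp_rot: [2.198, 1.571, 1.821]
contact_force: [0.3, 0.3, -1.4]
grip_width: 56.0
```

```bash
python3 -m crank '[{"dx":0.05,"dy":0,"dz":0,"spin":0},{"dx":0.1,"dy":0,"dz":0,"spin":0},{"dx":0.1,"dy":0,"dz":0,"spin":0},{"dx":0.1,"dy":0,"dz":0,"spin":0}]'
```

```text
time: 10.73
tool_pos: [480.1, 210.2, 49.1]
tcp_rot: [0.73, 1.57, 0.353]
contact_force: [-0.9, -0.3, 3.8]
grip_width: 55.7
```

At z 49.1 the vertical force went from −1.4 to +3.8 N: light contact, at the expected height. Releasing.

```bash
python3 -m crank '[{"dx":0,"dy":0,"dz":0,"spin":0},{"dx":0,"dy":0,"dz":0,"spin":0},{"dx":0,"dy":0,"dz":0,"spin":0},{"dx":0,"dy":0,"dz":0,"spin":0},{"dx":0,"dy":0,"dz":0,"spin":0},{"dx":0,"dy":0,"dz":0,"spin":0},{"dx":0,"dy":0,"dz":0,"spin":0},{"dx":0,"dy":0,"dz":0,"spin":0},{"dx":0,"dy":0,"dz":0,"spin":0},{"dx":0,"dy":0,"dz":0,"spin":0}]' 95
python3 - <<'E'
from h import *
from plant import sensors,capture
w=capture("wrist");cv2.imwrite("pics/wrist7.png",w["frame"])
E
```

```text
time: 11.57
tool_pos: [480.0, 210.2, 48.7]
tcp_rot: [1.339, 1.571, 0.962]
contact_force: [0.6, 0.1, -0.0]
grip_width: 87.0
```

View pics/wrist7.png

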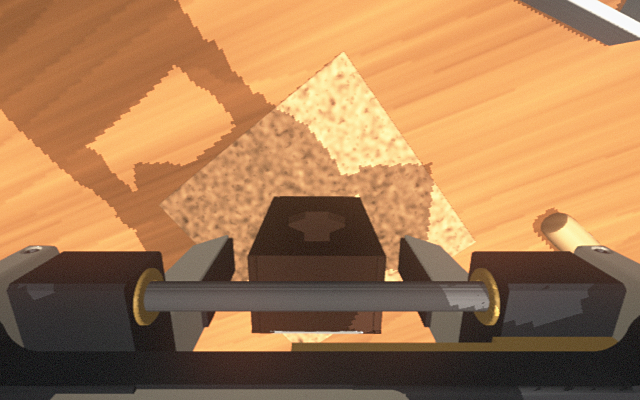

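The bezel stands clear between the fingers (bezel 249–386, fingers 233–400). Going straight up.

```bash
python3 -m crank '[{"dx":-0.3,"dy":0,"dz":0,"spin":0},{"dx":-1,"dy":0,"dz":0,"spin":0},{"dx":-2,"dy":0,"dz":0,"spin":0},{"dx":-3.2,"dy":0,"dz":0,"spin":0},{"dx":-4.6,"dy":0,"dz":0,"spin":0},{"dx":-6,"dy":0,"dz":0,"spin":0},{"dx":-7.5,"dy":0,"dz":0,"spin":0},{"dx":-9,"dy":0,"dz":0,"spin":0},{"dx":-10.5,"dy":0,"dz":0,"spin":0},{"dx":-12,"dy":0,"dz":0,"spin":0},{"dx":-13.5,"dy":0,"dz":0,"spin":0},{"dx":-15,"dy":0,"dz":0,"spin":0},{"dx":-16,"dy":0,"dz":0,"spin":0},{"dx":-16,"dy":0,"dz":0,"spin":0},{"dx":-16,"dy":0,"dz":0,"spin":0}]'
python3 - <<'E'
from h import *
from plant import sensors,capture
o=sensors.get_obs();M=pose(o)
w=capture("wrist");cv2.imwrite("pics/wrist8.png",w["frame"]);pickle.dump((w,M),open("w8.pkl","wb"))
s=capture("scene");pickle.dump(s,open("s8.pkl","wb"));cv2.imwrite("pics/scene8.png",cv2.resize(s["frame"][130:290,370:530],None,fx=3.75,fy=3.75))
for dx,dy,z in [(18,28,88),(18,-28,88),(-18,28,88),(-18,-28,88),(-18,-28,4),(-18,28,4),(18,-28,4),(18,28,4)]:
    p=np.array([480,210.2,0])+HX*dx+HY*dy+[0,0,z]; print((dx,dy,z),proj(w,p,M).round(),((proj(s,p)-[370,130])*3.75).round())
E
```

```text
time: 12.87
tool_pos: [480.1, 210.2, 209.3]
tcp_rot: [0.69, 1.569, 0.314]
contact_force: [-0.2, -0.3, 0.3]
grip_width: 87.1
(18, 28, 88) [348. 212.] [259. 340.]
(18, -28, 88) [286. 212.] [166. 300.]
(-18, 28, 88) [349. 173.] [283. 305.]
(-18, -28, 88) [285. 173.] [191. 268.]
(-18, -28, 4) [291. 157.] [166. 370.]
(-18, 28, 4) [342. 156.] [251. 407.]
(18, -28, 4) [292. 188.] [142. 403.]
(18, 28, 4) [341. 188.] [228. 442.]
```

View pics/wrist8.png

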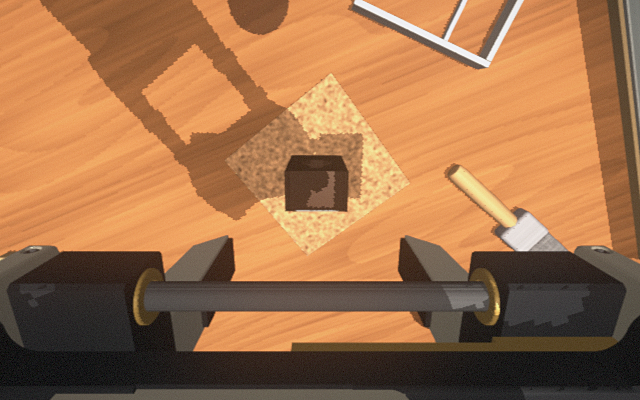

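View pics/scene8.png

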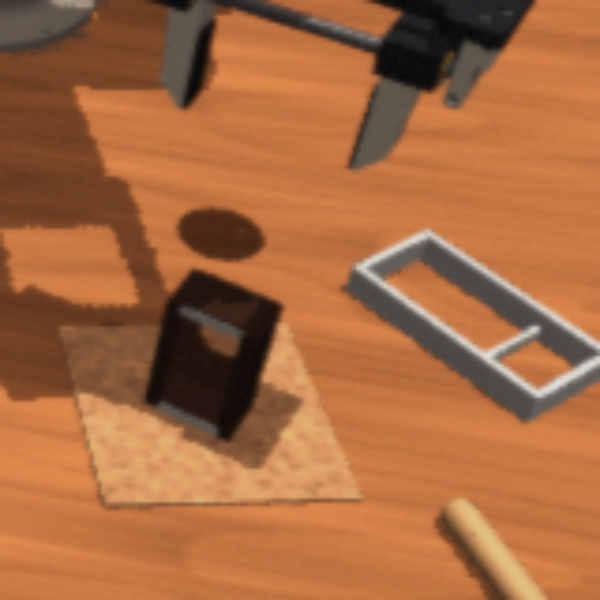

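The standing bezel matches the model of an upright box at the pad centre: wrist-view top corners at (286,212), (348,212), (285,173) and (349,173), with the scene view agreeing to about 2 px. The arm is clear.

```bash
python3 - <<'E'
from plant import bot
print(bot.close_job())
E
```

```text
the job is handed in; nothing more can be done
None
```

The bezel is off its screw and standing upright in the middle of the cork pad. I handed the job in at about 13 s of the 42 s allowed; handing in reports no verdict.

- **What I did:** I gripped the brown bezel from above at 30 N and lifted it 22 mm. I then pulled it straight out 60 mm, carried it over and set it down with about 5 N of contact before letting go.
- **Forces:** Measured forces stayed below 4 N at each reading, which came at the end of each move.
- **Last checks:** The wrist camera put the top corners within a pixel of an upright bezel centred within about 2 mm of the pad's centre. The scene camera agreed to about 2 px. The fingers are open and 120 mm above it, and contact force is near zero.
- **Other objects:** None of the moves came near anything else on the bench. I didn't measure their positions again afterwards.
- **Errors:** The first two move commands were refused because each row needs all four values. Nothing moved, and no other check failed or disagreed.

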